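# Release the lid stay and shut the reagent chest

### The job

Shut the blue reagent chest whose white lid is propped open by the notched steel stay on its near face: lift the stay by its red tab, keep it up until the lid has sunk past both notches, let it down again, then press the lid until its catch snaps and it is fully shut. Do not force anything, and leave the jar and the tape in front of it where they are.

Things in the scene. Friction and masses are not known exactly. Their poses are not given: they have to be found in the camera images.
- chest: Blue chest, fixed: 160 mm along its x, 240 along y, rim 115 high. Origin: centre of its underside; z up, x away from the robot and y left at yaw 0. The lid's hinge runs along x on the left rim (y +115, z 115 mm), its free edge comes down on the right, on a spring roller catch. The stay is on the -x face. Two reagent bottles stand inside.
- lid (a joint): Lid opening, rad: 0 shut, 1.17 locked in the stay's upper notch, 0.68 in the second. White, 240 x 160 x 20 mm, 0.6 kg. Its damped hinge lets it sink by itself at 0.15 to 0.6 rad/s once the stay is lifted (1.5 to 2.5 s from notch to notch), down to the catch at about 0.07 rad; pressed steadily there with about 10 N (a brief touch is not enough) it snaps shut and stays shut.
- stay (a joint): Stay angle about its pivot, rad, growing as the tab rises. Locked 0.13 (upper notch) or 0.15 (second); above 0.22 both notches clear the pin; 0.30 hard stop (tab 34 mm above locked); 0 when it lies on the pin with the lid shut. Spring and weight press it down (4 to 6 N at the tab). Let go with the lid above 0.65 rad, it drops into a notch again.
- stay_pivot (a point): Pivot axis of the stay on the chest's near face, at chest (-98, -85, 85) mm; the axis is chest x. The stay runs from here to the left and up (32 degrees when locked); axes as the chest's.
- stay_tab (a point): Centre of the underside of the red tab, 200 mm from the pivot. Flat plate, 46 mm along chest x (standing out to -x from the stay), 60 mm along the stay, 5 mm thick, sloping as the stay does; free below, but keep to its outer 35 mm: steel stay and lid pin are at its +x edge. Axes: x as chest x, y along the stay, z square to the tab, up.
- lid_press (a point): Point on the lid's upper face, half-way along chest x and 190 mm from the hinge axis; z square to the lid, outward. With the lid shut it lies at chest (0, -75, 136) mm.
- sample_jar: Clear glass sample jar with some grey-brown matter, 69 mm wide, 105 mm high, loose, standing in front of the chest; origin at the centre of its underside. Leave it alone.
- tape: Roll of yellowish tape lying flat, 104 mm wide, 25 mm high, loose, in front of the chest on the left; origin at the centre of its underside. Leave it alone.
- burette_bottle: Amber glass bottle, about 110 mm wide, with a glass burette standing on it to more than 0.6 m height and red stopcocks at about 0.25 m; part of the bench, fixed, always at the same place to the right of the chest, between it and the hand's starting place; origin at its foot. Swing the arm round in front of it (nearer the robot), not through it.

How it is judged:
On the way:
1. the stay is lifted clear of the pin while the lid still stands open (value of joint stay above 0.2 rad and value of joint lid above 0.9 rad), for 0.1 s.
At the end, for the whole second after the job is handed in: the lid is fully shut past its catch (within 0.03 rad), the stay lies down on its pin (below 0.05 rad), and the jar and tape are within 30 mm of where they stood (value of joint lid below 0.03 rad and value of joint stay below 0.05 rad and distance of each of sample_jar, tape from where it was at the start of the episode below 0.03 m); the robot touches nothing.
It fails at once if the chest, its lid or its stay is forced (more than 40 N from the robot) (contact force between any of the arm, the fingers and chest above 40 N).
It fails at once if the jar or the tape is knocked away (more than 30 mm) (distance of any of sample_jar, tape from where it was at the start of the episode above 0.03 m).
It also fails if it takes over 53 s, if anything falls off the work surface, if the arm or the gripper's body presses on something with over 40 N, if the wrist force passes 120 N, or if a joint passes its speed limit or range.

### The arm

A 7-joint arm with a two-finger parallel gripper is mounted at the origin on a cart in front of the work surface, level with it; the furniture and walls round the work are solid. World frame = base frame: x ahead of the robot, y to its left, z up, the work surface at z = 0. Lengths are in m, angles in rad, forces in N, time in s.
With the tool pointing down it reaches from about 0.4 to 0.85 m from the base axis. Payload 4.5 kg.
Tool frame: the origin (TCP) lies on the centre line of the jaws, within the pads' length; the fingertips stand 14 mm ahead of it and the grasp point (between the pads) lies 5 mm behind it (r.tcp_to_tips is the z of the fingertips in the tool frame, in m); z points along the fingers, y is the direction in which the jaws open and shut (so a half turn about z gives the same grasp; the last joint's range is limited). The gripper opens to 88 mm and grips with 3 to 60 N. Pads are 18 mm wide; open, the fingers measure 123 mm over their backs; the gripper's body (75 mm by 187 mm) begins 45 mm behind the grasp point.
Start: joints at [1.202, 0.689, -0.195, 1.565, 0.157, 0.902, -0.215], TCP at [0.245, -0.575, 0.253] pointing down, gripper open.
Joint ranges: [-3.01, 3.01], [-0.46, 2.08], [-1.47, 1.51], [0.13, 2.56], [-1, 4.14], [0.04, 2.09], [-2.66, 2.66]. Speed limits (rad/s): [2.57, 2.57, 3.14, 3.14, 3.14, 3.14, 3.14].

### API

Orientations are given as a unit quaternion [x, y, z, w].
In Python, from plant import r, viewer gives the robot as it stands.
- The arm moves only by the shell command python3 -m inch 'ROWS' [FORCE]. ROWS is JSON, a list of rows, each a list of 3 entries, a list of its own where there are three numbers: the closure, from 0 (fully open) to 1 (shut), then the shift along the tool's x, y, z in cm, then the turn about the tool's z in degrees. In form: [[fingers, [x, y, z], yaw], ...]. A call has 1 to 20 rows; each row is the pose to reach, as a shift and turn from the pose commanded when the call began, along the tool's axes at that moment; what a row does not reach only later rows make up. A row lasts 1/10 s, in which the tool goes at most 50 mm and 8.59 degrees, less where a joint would pass 70% of its speed; a pose out of reach is approached as far as the arm can. A call with a gripper value outside its range is refused whole. The fingers move at their own pace and stop on an object; FORCE is the grip in N (left out, the last holds). Time passes only in rows, so rows that repeat a pose let the fingers close. It gives the time, the measured TCP pose, the force and the opening at its end, in the units of the state.
- r.get_state(): the state, without advancing time (a new reading comes with each control period).
- viewer.snapshot(name): name is "side" or "top"; returns the picture (480x640x3 uint8, red, green, blue); there is no depth.
- viewer.camera_params(name): a dict with "intrinsics" (3x3 intrinsics, pixels), "world_to_cam" (4x4, takes a point from world to camera coordinates). Camera axes: x right, y up, looking along -z (the intrinsics and any distortion apply to the point x, -y, -z); pixel columns grow to the right and rows downward; lengths in m; the calibration is good to about 2 mm. A picture is of the moment at which its call begins. camera_params takes no time and is no camera call.
- r.finish_job(): hands the job in, once; it reports no verdict.
Trained networks look in the newest picture that a camera, given by its name, has taken for a name from the list of things; names that differ only in an ending like _2 or _b are one class to them, and where a whole thing is asked for, a point or a joint stands for the part that bears it (a point fixed in the world has none). Each returns a list of dicts, best first, with "p" (0 to 1); they miss things now and then, are a little off and sometimes report something else, mostly with a low value. They report only what shows in the picture. A call takes as long as a camera call.
- viewer.outline_of(camera, name): "pixels" (480x640 bool, what is visible of it) and "bbox" ([left, top, width, height] in pixels, round what is visible of it).
The state is a dict: "clock": time; "q": joint angles; "qd": joint speeds; "joint_torque": joint torques, N m; "tool_pos": TCP position; "eef_rot": TCP orientation; "contact_force": force on the tool from outside, world axes, zero at the start; "moment": the same for the moment, N m; "opening": opening from 0.0 (shut) to 1.0 (fully open).
Only numpy, scipy, OpenCV 4.12 (cv2) and the standard library are available. Lean on these libraries where they do the work, as an engineer would, in place of code of your own. Each camera call takes 0.05 s, during which the arm holds its last target.

## Working session

There is one attempt and no reset: what is moved stays moved. The work goes in short steps, Python scripts to look and compute and a shell command to move; the robot and the scene stay as the last step left them, time stands still between calls to the robot, and variables do not carry over. Pictures are saved under pics/ and viewed, and the job is handed in when it is done.

```bash
ls; mkdir -p pics; python3 - <<'E'
from plant import r, viewer
import cv2,numpy as np
np.set_printoptions(precision=4,suppress=True)
for n in ("side","top"):
    im=viewer.snapshot(n); cv2.imwrite(f"pics/{n}0.png",im[:,:,::-1])
    p=viewer.camera_params(n); print(n,p)
print(r.get_state(), r.tcp_to_tips)
E
```

```text
pics
side {'intrinsics': array([[495.2881,   0.    , 318.3805],
       [  0.    , 495.2881, 236.0285],
       [  0.    ,   0.    ,   1.    ]]), 'world_to_cam': array([[-0.2842, -0.9586, -0.0146,  0.3564],
       [ 0.6706, -0.2096,  0.7116, -0.3999],
       [-0.6853,  0.1925,  0.7024, -0.6993],
       [ 0.    ,  0.    ,  0.    ,  1.    ]])}
top {'intrinsics': array([[532.182 ,   0.    , 318.0526],
       [  0.    , 532.182 , 233.9479],
       [  0.    ,   0.    ,   1.    ]]), 'world_to_cam': array([[-0.0273, -0.9994, -0.0228,  0.2288],
       [ 0.9926, -0.0298,  0.1174, -0.5548],
       [-0.118 , -0.0194,  0.9928, -1.1244],
       [ 0.    ,  0.    ,  0.    ,  1.    ]])}
{'clock': 0.1, 'q': array([ 1.2018,  0.6899, -0.1945,  1.5662,  0.1573,  0.9025, -0.2151]), 'qd': array([ 0.0011, -0.0039, -0.0019, -0.0025,  0.0001, -0.001 ,  0.001 ]), 'joint_torque': array([ -0.0032, -52.8506,  -1.2713, -15.3838,  -0.0526,   0.0021,
         0.    ]), 'tool_pos': array([ 0.2447, -0.5745,  0.252 ]), 'eef_rot': array([ 0.9798,  0.2001, -0.0002, -0.0008]), 'contact_force': array([-0.2201, -0.2113, -0.7142]), 'moment': array([ 0.0208, -0.007 , -0.0296]), 'opening': 1.0002278188319669} 0.014
```

View pics/side0.png

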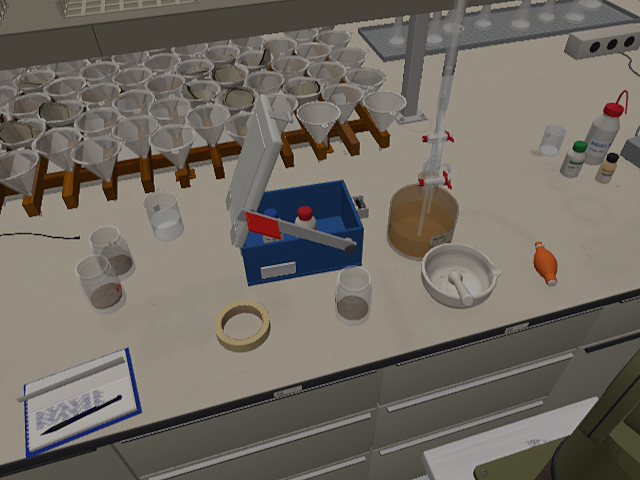

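View pics/top0.png

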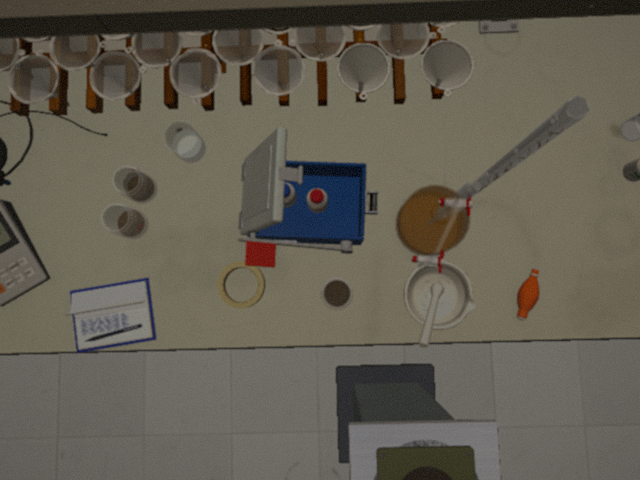

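The side view shows the red tab at about (264,224), stay pivot (350,245), jar (353,295), and tape (243,326). In the top view the tab is at (261,254) and the pivot at (346,246). I'll zoom in for chest corners.

```bash
python3 - <<'E'
import cv2
a=cv2.imread("pics/side0.png")[90:290,220:400]; cv2.imwrite("pics/side0z.png",cv2.resize(a,None,fx=3,fy=3,interpolation=2))
a=cv2.imread("pics/top0.png")[120:320,210:410]; cv2.imwrite("pics/top0z.png",cv2.resize(a,None,fx=3,fy=3,interpolation=2))
E
```

```text
(no output)
```

View pics/side0z.png

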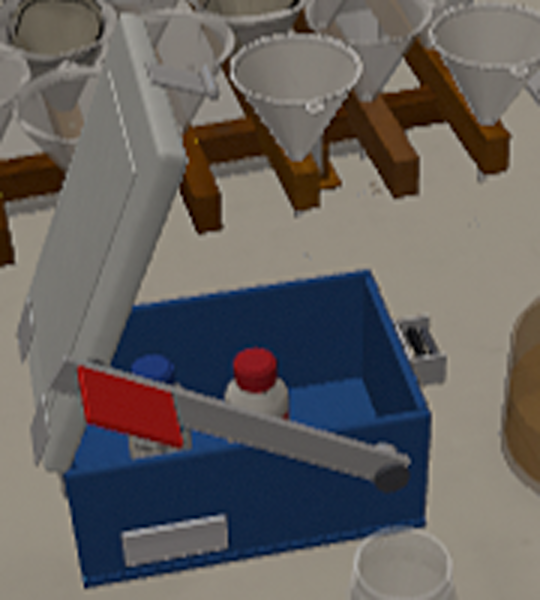

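View pics/top0z.png

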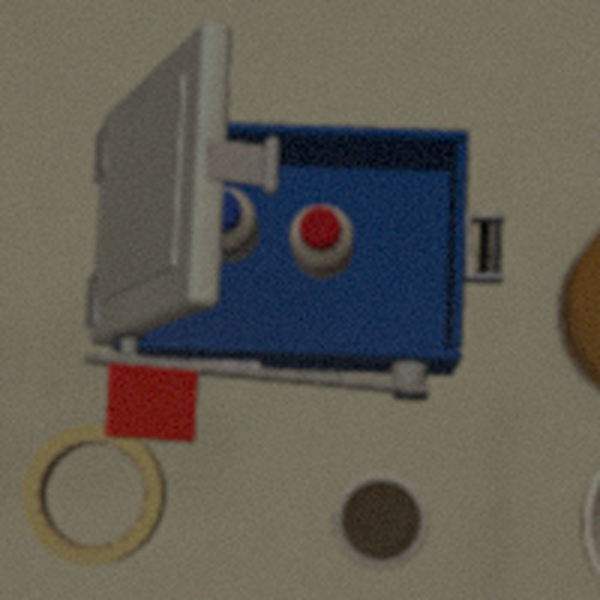

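```bash
cat > h.py <<'E'
from plant import r, viewer
import numpy as np, cv2
from scipy.optimize import least_squares
from scipy.spatial.transform import Rotation as R
np.set_printoptions(precision=4,suppress=True)
def proj(n,P):
    c=viewer.camera_params(n); K=np.array(c["intrinsics"]);W=np.array(c["world_to_cam"])
    p=np.atleast_2d(P)@W[:3,:3].T+W[:3,3]
    p=p*[1,-1,-1]; q=p@K.T; return q[:,:2]/q[:,2:]
def c2w(ch,P):
    P=np.atleast_2d(P)/1000; c,s=np.cos(ch[2]),np.sin(ch[2])
    return np.c_[ch[0]+c*P[:,0]-s*P[:,1], ch[1]+s*P[:,0]+c*P[:,1], P[:,2]]
E
python3 - <<'E'
from h import *
S=np.array([[430,412],[425,524],[86,586],[369,271]])/3+[220,90]
SP=np.array([[-80,-120,115],[-80,-120,0],[-80,120,0],[80,-120,115]])
T=np.array([[468,131],[461,355]])/3+[210,120]
TP=np.array([[80,-120,115],[-80,-120,115]])
# tab corners: right edge lower / left upper ; order outer-left, outer-right, inner-right
TS=np.array([[88,430],[182,445],[177,402],[80,368]])/3+[220,90]   # outer-left, outer-right, inner-right, inner-left
TT=np.array([[107,435],[194,440],[196,372],[109,365]])/3+[210,120]
def tab(xo,th,w=46,dz=5):
    out=[]
    for x,rr in((xo,230),(xo,170),(xo+w,170),(xo+w,230)):
        out.append([x,-85+rr*np.cos(th)-dz*np.sin(th),85+rr*np.sin(th)+dz*np.cos(th)])
    return np.array(out)
def f(v,parts=False):
    ch=v[:3]; a=proj("side",c2w(ch,SP))-S; b=proj("top",c2w(ch,TP))-T
    t=tab(v[3]*1000,np.radians(32)); c=proj("side",c2w(ch,t))-TS; d=proj("top",c2w(ch,t))-TT
    if parts: print(a,b,c,d,sep="\n")
    return np.r_[a.ravel(),b.ravel(),c.ravel(),d.ravel()]
s=least_squares(f,[0.65,0.2,0,-.147],loss="soft_l1"); print(s.x); f(s.x,1)
ch=s.x[:3]; print("tab centre",c2w(ch,[s.x[3]*1000+23,-85+200*np.cos(.5585),85+200*np.sin(.5585)]))
print("pivot",proj("side",c2w(ch,[-98,-85,85])),proj("top",c2w(ch,[-98,-85,85])))
print("press",c2w(ch,[0,-75,136]))
print("hand yaw", R.from_quat(r.get_state()["eef_rot"]).as_matrix())
E
```

```text
[ 0.6245  0.2308 -0.045  -0.1435]
[[ 2.0795 -1.2826]
 [ 0.9111  0.8779]
 [ 1.1629  2.4882]
 [-0.1537 -3.2461]]
[[ 0.6289 -2.3639]
 [ 2.4056  0.2816]]
[[-0.6529  0.307 ]
 [-0.371   3.2782]
 [-3.5586 -0.1762]
 [-1.8284  2.8456]]
[[-0.2153  0.3932]
 [ 0.1709  0.1508]
 [ 0.1609 -1.3182]
 [-0.0444 -1.1445]]
tab centre [[0.5079 0.3207 0.191 ]]
pivot [[350.3462 246.4528]] [[348.1514 248.5507]]
press [[0.6211 0.1558 0.136 ]]
hand yaw [[ 0.9199  0.3921 -0.0008]
 [ 0.3921 -0.9199  0.0014]
 [-0.0002 -0.0016 -1.    ]]
```

```bash
cat >> h.py <<'E'
CH=np.array([0.6245,0.2308,-0.045])
def rel(P,origin=None,state=None):
    s=state or r.get_state(); M=R.from_quat(s["eef_rot"]).as_matrix()
    return (np.atleast_2d(P)-s["tool_pos"])@M*100
def back(n,uv,z):
    c=viewer.camera_params(n); K=np.array(c["intrinsics"]);W=np.array(c["world_to_cam"])
    d=np.linalg.inv(K)@[uv[0],uv[1],1]*[1,-1,-1]; d=W[:3,:3].T@d; o=-W[:3,:3].T@W[:3,3]
    return o+d*(z-o[2])/d[2]
E
python3 - <<'E'
from h import *
print("bottle rim left/right/near/far",[back("top",u,0.1)[:2] for u in((397,220),(470,220),(433,255),(433,186))])
print("stopcock lower", back("top",(428,260),.25), back("side",(436,180),.25))
print("stopcock upper", back("top",(455,203),.30))
print("jar",back("top",(336,293),0.05),"tape",back("top",(242,285),.02))
tgt=c2w(CH,[-130,-85+200*np.cos(.5585),193])[0]; print(tgt)
W=[[.33,-.40,.30],[.40,-.2,.32],[.40,0,.32],[.40,.15,.32],[tgt[0]-.05,tgt[1],.30],[tgt[0],tgt[1],.29]]
print(rel(W))
E
```

```text
bottle rim left/right/near/far [array([0.5774, 0.0485]), array([ 0.5728, -0.1006]), array([ 0.5032, -0.0213]), array([ 0.6461, -0.0289])]
stopcock lower [0.4838 0.0171 0.25  ] [0.4792 0.0156 0.25  ]
stopcock upper [ 0.575  -0.0237  0.3   ]
jar [0.4321 0.1779 0.05  ] tape [0.4553 0.3828 0.02  ]
[0.4984 0.3212 0.193 ]
[[ 14.6847 -12.7194  -4.781 ]
 [ 28.9651 -28.377   -6.7579]
 [ 36.8062 -46.7758  -6.7293]
 [ 42.6871 -60.5749  -6.7078]
 [ 53.8543 -74.4195  -4.6872]
 [ 58.4542 -72.4576  -3.691 ]]
```

```bash
python3 -m inch '[[0,[4,-3.6,-2],6],[0,[8,-7.2,-4],12],[0,[12,-10.8,-6],18],[0,[15.5,-14.5,-6.8],24],[0,[18.5,-18,-6.8],25.7],[0,[21.5,-22,-6.8],25.7],[0,[24,-26,-6.8],25.7],[0,[26.5,-30,-6.8],25.7],[0,[29,-33.8,-6.8],25.7],[0,[29,-33.8,-6.8],25.7],[0,[29,-33.8,-6.8],25.7]]'
python3 - <<'E'
from h import *
tgt=c2w(CH,[-130,-85+200*np.cos(.5585),193])[0]
print(rel([[.38,0,.32],[.39,.15,.32],[tgt[0]-.05,tgt[1],.31],[tgt[0],tgt[1],.29]]),r.get_state()["contact_force"])
E
```

```text
clock: 1.2
tool_pos: [0.3795, -0.1488, 0.3207]
eef_rot: [1.0, -0.021, -0.0, -0.0]
contact_force: [0.5, -0.7, -0.8]
opening: 1.003
[[ -0.5651 -14.8693   0.0752]
 [ -0.1832 -29.8978   0.0786]
 [  4.9514 -47.2408   1.0817]
 [  9.9475 -47.4461   3.081 ]] [ 0.4862 -0.6933 -0.7633]
```

```bash
python3 -m inch '[[0,[-0.4,-4,0],0],[0,[-0.5,-8.5,0],0],[0,[-0.5,-13,0],0],[0,[-0.4,-17.5,0],0],[0,[-0.3,-22,0],0],[0,[-0.2,-26.5,0],0],[0,[0,-31,0],0],[0,[1.5,-35.5,0.3],0],[0,[3,-40,0.7],0],[0,[4.5,-44,1],0],[0,[6.5,-47.2,1],0],[0,[9,-47.4,2],0],[0,[10,-47.4,3],0],[0,[10,-47.4,3],0],[0,[10,-47.4,3],0]]'
python3 - <<'E'
from h import *
for n in ("side","top"):
    im=viewer.snapshot(n); b=im[90:290,180:400] if n=="side" else im[120:320,190:410]
    cv2.imwrite(f"pics/{n}1z.png",cv2.resize(b[:,:,::-1],None,fx=2.7,fy=2.7,interpolation=2))
E
```

```text
clock: 2.7
tool_pos: [0.5007, 0.3165, 0.2902]
eef_rot: [1.0, -0.024, -0.001, 0.001]
contact_force: [-0.1, -0.2, 1.1]
opening: 0.999
```

View pics/side1z.png

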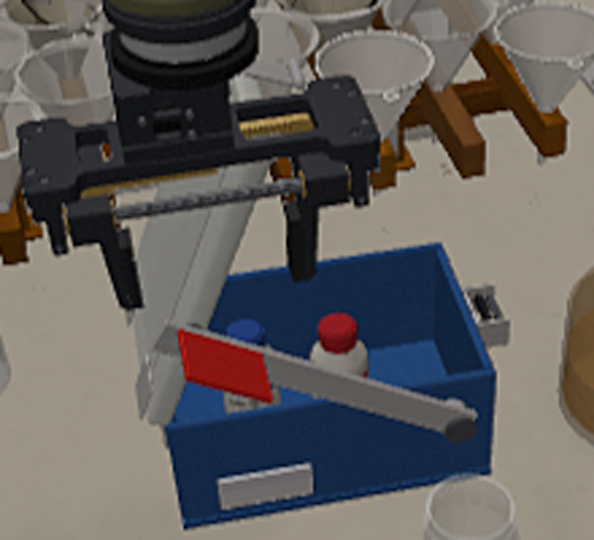

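View pics/top1z.png

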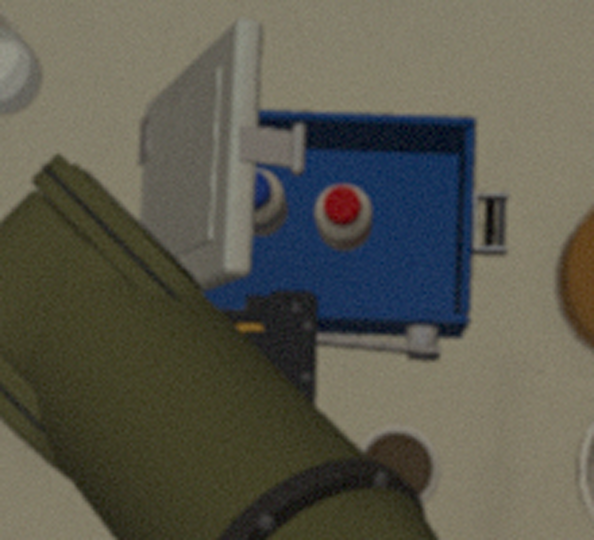

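The open hand hangs above the tab: finger tips at (130,305) and (300,275), tab at (226,365) in the zoomed side view. I'll descend partway and check.

```bash
python3 -m inch '[[0,[-0.2,-0.5,2],0],[0,[-0.2,-0.5,4],0],[0,[-0.2,-0.5,5.2],0],[0,[-0.2,-0.5,5.2],0],[0,[-0.2,-0.5,5.2],0]]'
python3 - <<'E'
from h import *
for n in ("side",):
    im=viewer.snapshot(n); b=im[120:270,220:400]
    cv2.imwrite(f"pics/{n}2z.png",cv2.resize(b[:,:,::-1],None,fx=4,fy=4,interpolation=2))
E
```

```text
clock: 3.3
tool_pos: [0.4992, 0.3237, 0.2394]
eef_rot: [1.0, -0.023, 0.0, -0.0]
contact_force: [-1.1, 0.4, 0.3]
opening: 1.001
```

View pics/side2z.png

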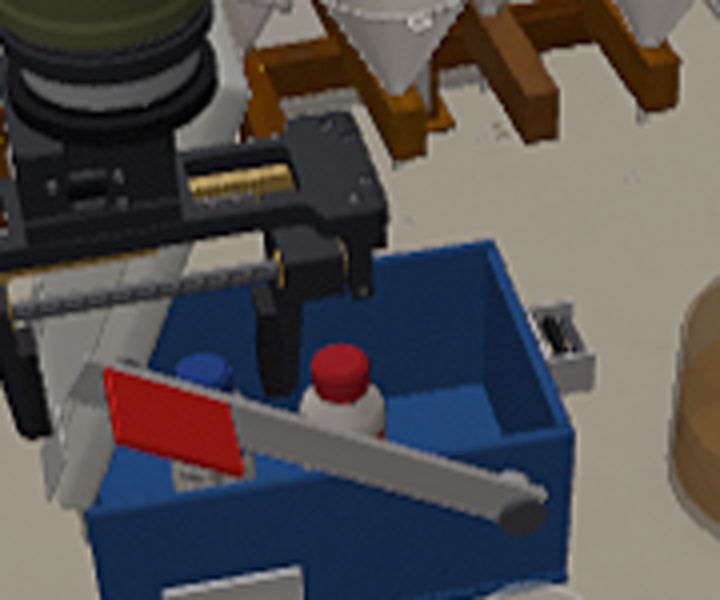

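```bash
python3 - <<'E'
from h import *
s=r.get_state();M=R.from_quat(s["eef_rot"]).as_matrix()
z=lambda p:(p-[220,120])*4
for y in(-.044,.044):
  print("pad tip",y,z(proj("side",s["tool_pos"]+M@[0,y,.014])))
def tab(xo,th,w=46,dz=5):
    return np.array([[x,-85+rr*np.cos(th)-dz*np.sin(th),85+rr*np.sin(th)+dz*np.cos(th)] for x,rr in((xo,230),(xo,170),(xo+w,170),(xo+w,230))])
print(z(proj("side",c2w(CH,tab(-143.5,.5585)))))
# free fit of tab: translation + slope from both views
TS=np.array([[118,440],[243,475],[233,402],[106,367]])/4+[220,120]
TT=np.array([[107,435],[194,440],[196,372],[109,365]])/3+[210,120]
def t3(v):
    p=tab(-143.5,v[3]); p=p-p.mean(0); 
    return c2w([0,0,-.045],p)+v[:3]
f=lambda v:np.r_[(proj("side",t3(v))-TS).ravel(),(proj("top",t3(v))-TT).ravel()]
q=least_squares(f,[.508,.32,.19,.5]); print(q.x,q.fun.reshape(-1,2))
print(s["tool_pos"], c2w(CH,[-120.5,-85+200*np.cos(.5585)-2.6,85+200*np.sin(.5585)+4.2]))
E
```

```text
pad tip -0.044 [[ 47.3879 415.5849]]
pad tip 0.044 [[257.7753 378.9312]]
[[114.6037 454.5582]
 [241.0691 486.4433]
 [221.6573 415.2927]
 [ 99.2408 382.0461]]
[0.5059 0.3159 0.2043 0.5739] [[ 0.1564 -0.0391]
 [ 0.5135 -0.2359]
 [-1.9151  0.196 ]
 [-0.7567  0.0603]
 [ 0.2586  1.0881]
 [ 0.6953  0.857 ]
 [ 0.6886 -0.8296]
 [ 0.4355 -0.701 ]]
[0.4995 0.3239 0.2397] [[0.5078 0.3181 0.1952]]
```

```bash
python3 -m inch '[[0,[-0.3,0.8,0],0],[0,[-0.3,0.8,1.5],0],[0,[-0.3,0.8,3],0],[0,[-0.3,0.8,4.6],0],[0,[-0.3,0.8,4.6],0],[0,[-0.3,0.8,4.6],0]]'
python3 - <<'E'
from h import *
print(r.get_state()["contact_force"])
for n in ("side",):
    im=viewer.snapshot(n); b=im[120:270,220:400]
    cv2.imwrite(f"pics/{n}3z.png",cv2.resize(b[:,:,::-1],None,fx=4,fy=4,interpolation=2))
E
```

```text
clock: 3.95
tool_pos: [0.4959, 0.3155, 0.1933]
eef_rot: [1.0, -0.023, 0.0, -0.0]
contact_force: [-0.6, 0.9, 0.6]
opening: 0.998
[-0.5763  0.9195  0.6001]
```

View pics/side3z.png

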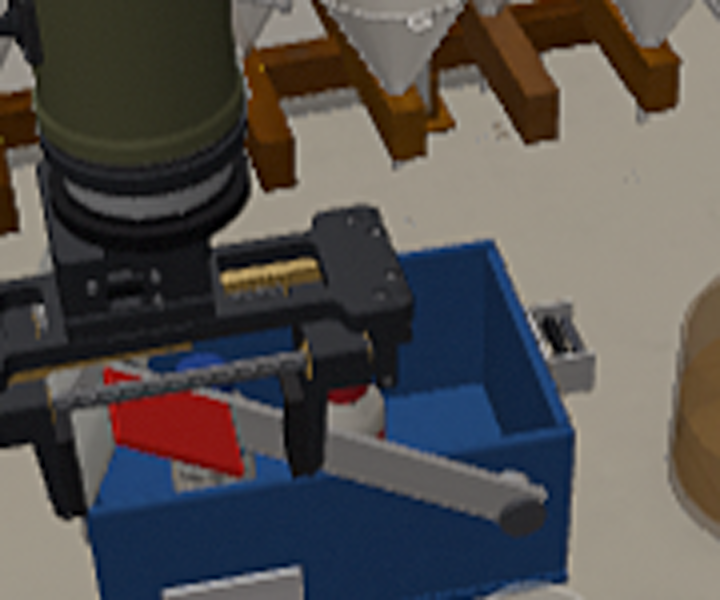

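Fingers straddle the tab with about equal gaps (tips at (70,515) and (305,475), tab edges (110,440) and (243,475)). I'll go a bit lower and grip lightly.

```bash
python3 -m inch '[[0.1,[0,0,0.3],0],[0.3,[0,0,0.6],0],[0.6,[0,0,0.6],0],[1,[0,0,0.6],0],[1,[0,0,0.6],0],[1,[0,0,0.6],0]]' 12
python3 - <<'E'
from h import *
s=r.get_state(); print(s["contact_force"],s["moment"],s["opening"])
im=viewer.snapshot("side"); b=im[120:270,220:400]
cv2.imwrite(f"pics/side4z.png",cv2.resize(b[:,:,::-1],None,fx=4,fy=4,interpolation=2))
E
```

```text
clock: 4.6
tool_pos: [0.4958, 0.3159, 0.1867]
eef_rot: [1.0, -0.023, 0.0, 0.0]
contact_force: [0.3, 0.8, -0.3]
opening: 0.545
[ 0.2983  0.7743 -0.2695] [-0.288  -0.0303 -0.0655] 0.5446198832704073
```

View pics/side4z.png

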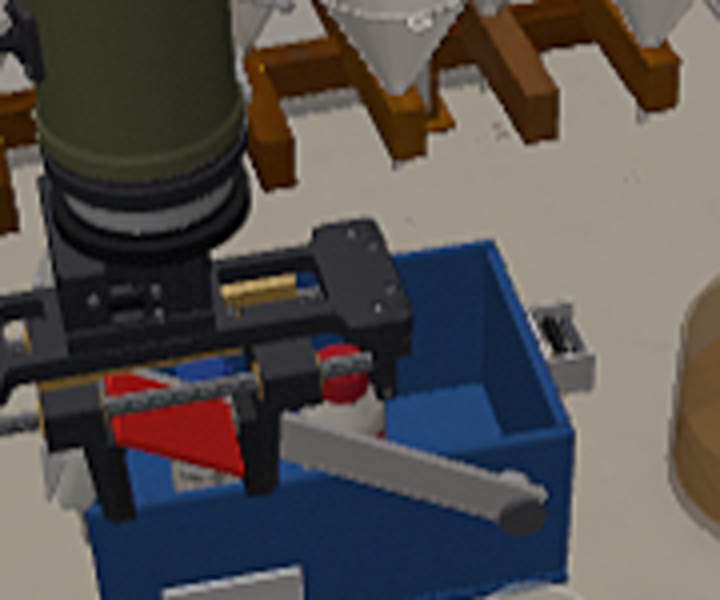

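```bash
python3 -m inch '[[1,[0,0.2,-0.25],0],[1,[0,0.4,-0.5],0],[1,[0,0.55,-0.75],0],[1,[0,0.7,-1.0],0],[1,[0,0.7,-1.0],0]]' 15
python3 - <<'E'
from h import *
s=r.get_state(); print(s["contact_force"],s["moment"],s["opening"])
im=viewer.snapshot("side"); b=im[90:240,210:390]
cv2.imwrite(f"pics/side5z.png",cv2.resize(b[:,:,::-1],None,fx=4,fy=4,interpolation=2))
E
```

```text
clock: 5.15
tool_pos: [0.4951, 0.3058, 0.196]
eef_rot: [1.0, -0.024, -0.001, 0.002]
contact_force: [0.7, -4.3, -5.9]
opening: 0.479
[ 0.739  -4.2524 -5.9327] [-1.1406 -0.238   0.0009] 0.47917774646644956
```

View pics/side5z.png

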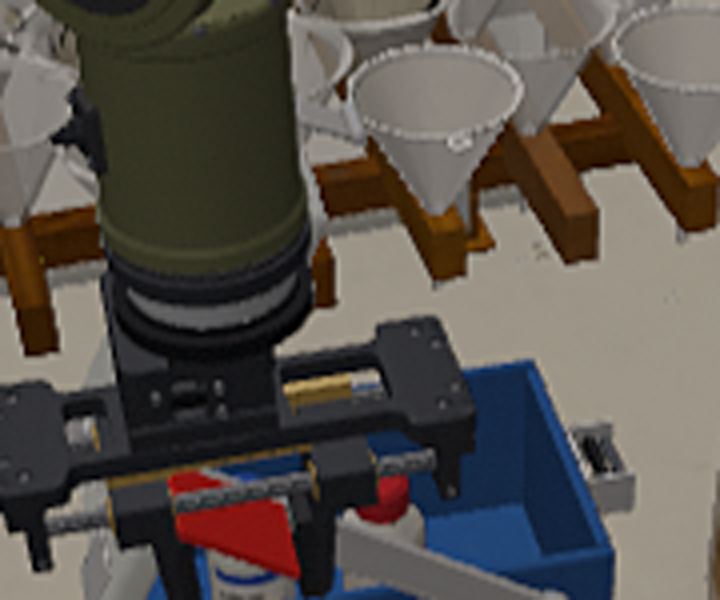

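```bash
python3 - <<'E'
from h import *
im=viewer.snapshot("side"); cv2.imwrite("pics/side6.png",cv2.resize(im[60:260,200:420,::-1],None,fx=3.6,fy=3,interpolation=2))
im=viewer.snapshot("top"); cv2.imwrite("pics/top6.png",cv2.resize(im[120:320,190:410,::-1],None,fx=2.7,fy=2.7,interpolation=2))
for a in (0,.13,.2,.25,.3):
    th=.5585+a-.13; print(a,(proj("side",c2w(CH,[[-98,-85+q*np.cos(th),85+q*np.sin(th)] for q in(40,120)]))-[200,60])*[3.6,3])
E
```

```text
0 [[476.6566 551.6709]
 [340.217  535.3684]]
0.13 [[481.1716 545.948 ]
 [353.0997 517.2777]]
0.2 [[484.0482 542.9428]
 [361.5591 507.6972]]
0.25 [[486.2842 540.8407]
 [368.2296 500.9656]]
0.3 [[488.6649 538.7821]
 [375.406  494.3514]]
```

View pics/side6.png

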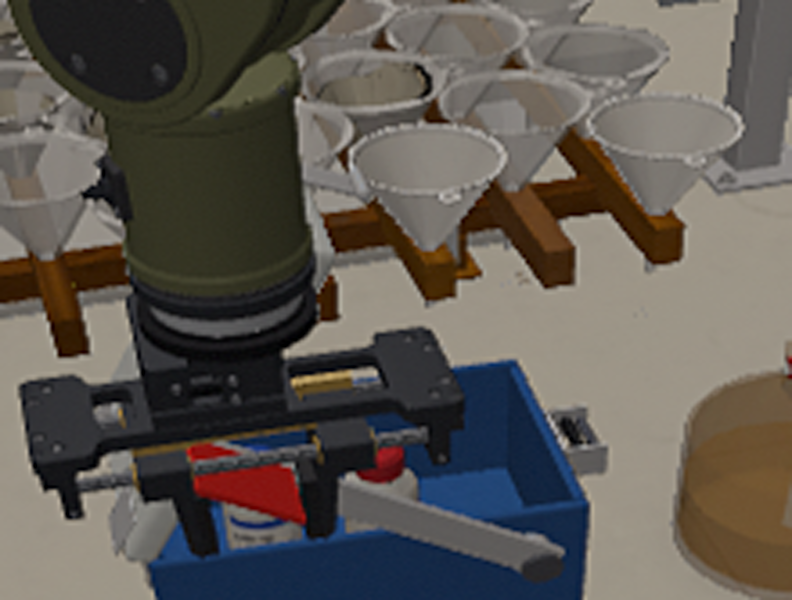

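View pics/top6.png

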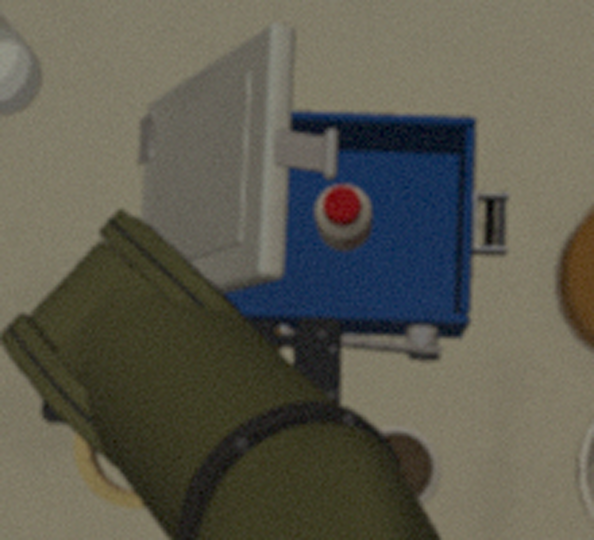

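Lid is sinking already (its free edge moved from column 262 to 294 in the top zoom); the stay is at about 0.25 rad. I'll hold it with a touch more lift.

```bash
python3 -m inch '[[1,[0,0.1,-0.2],0],[1,[0,0.1,-0.2],0],[1,[0,0.1,-0.2],0],[1,[0,0.1,-0.2],0],[1,[0,0.1,-0.2],0],[1,[0,0.1,-0.2],0],[1,[0,0.1,-0.2],0],[1,[0,0.1,-0.2],0]]' 15
python3 - <<'E'
from h import *
s=r.get_state(); print(s["contact_force"],s["opening"])
im=viewer.snapshot("side"); cv2.imwrite("pics/side7.png",cv2.resize(im[60:260,200:420,::-1],None,fx=3.6,fy=3,interpolation=2))
im=viewer.snapshot("top"); cv2.imwrite("pics/top7.png",cv2.resize(im[120:320,190:410,::-1],None,fx=2.7,fy=2.7,interpolation=2))
E
```

```text
clock: 6.1
tool_pos: [0.495, 0.3044, 0.1974]
eef_rot: [1.0, -0.024, -0.001, 0.003]
contact_force: [1.8, -6.5, -8.1]
opening: 0.468
[ 1.8462 -6.5202 -8.0752] 0.46843565485367256
```

View pics/side7.png

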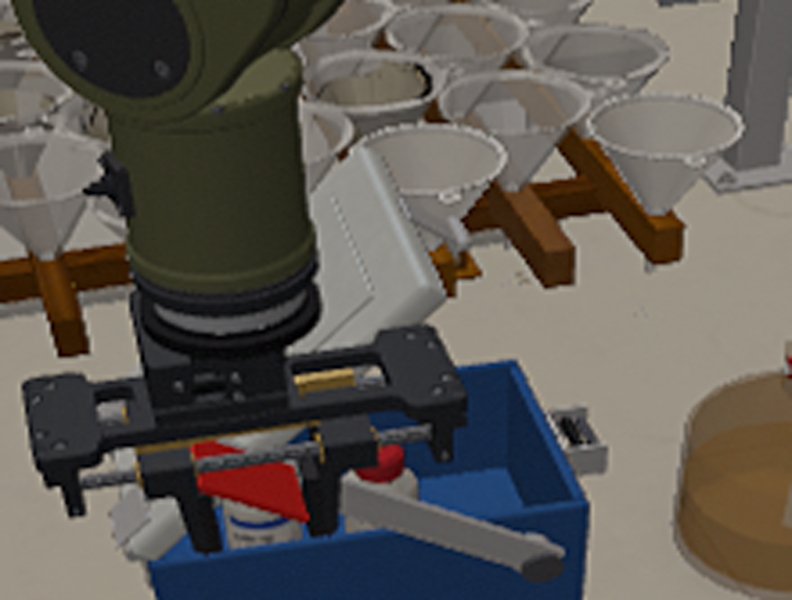

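View pics/top7.png

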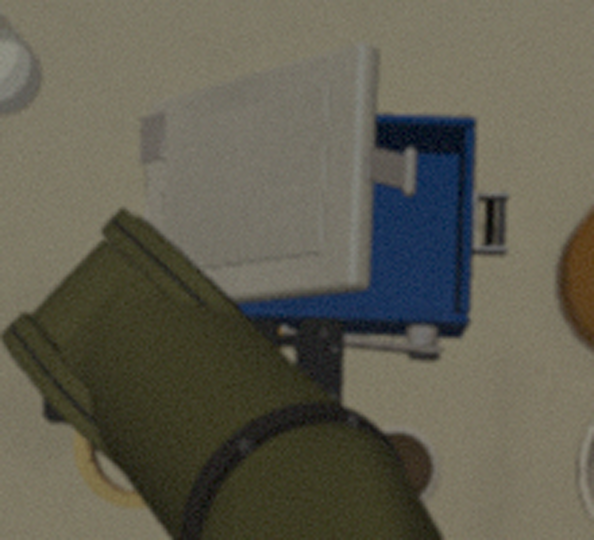

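The lid now stands about 0.8 rad (top view, free edge at column 365). I'll keep holding.

```bash
python3 -m inch '[[1,[0,0,0],0],[1,[0,0,0],0],[1,[0,0,0],0],[1,[0,0,0],0],[1,[0,0,0],0],[1,[0,0,0],0],[1,[0,0,0],0],[1,[0,0,0],0],[1,[0,0,0],0],[1,[0,0,0],0],[1,[0,0,0],0],[1,[0,0,0],0]]' 15
python3 - <<'E'
from h import *
s=r.get_state(); print(s["contact_force"],s["opening"])
im=viewer.snapshot("side"); cv2.imwrite("pics/side8.png",cv2.resize(im[60:260,200:420,::-1],None,fx=3.6,fy=3,interpolation=2))
for a in (.8,.68,.6,.5,.4,.3,.2,.1):
    # lid free-edge upper corners near/far
    P=[[x,115-235*np.cos(a)+20*np.sin(a),115+235*np.sin(a)+20*np.cos(a)] for x in(-80,80)]
    print(a,((proj("side",c2w(CH,P))-[200,60])*[3.6,3]).round())
E
```

```text
clock: 7.4
tool_pos: [0.495, 0.3044, 0.1974]
eef_rot: [1.0, -0.024, -0.001, 0.003]
contact_force: [1.1, -6.0, -8.3]
opening: 0.47
[ 1.0986 -6.0355 -8.2638] 0.4699881335611363
0.8 [[439. 286.]
 [364. 142.]]
0.68 [[482. 309.]
 [403. 165.]]
0.6 [[507. 326.]
 [427. 181.]]
0.5 [[534. 348.]
 [452. 203.]]
0.4 [[556. 372.]
 [473. 227.]]
0.3 [[574. 397.]
 [489. 252.]]
0.2 [[586. 423.]
 [502. 277.]]
0.1 [[594. 449.]
 [510. 303.]]
```

View pics/side8.png

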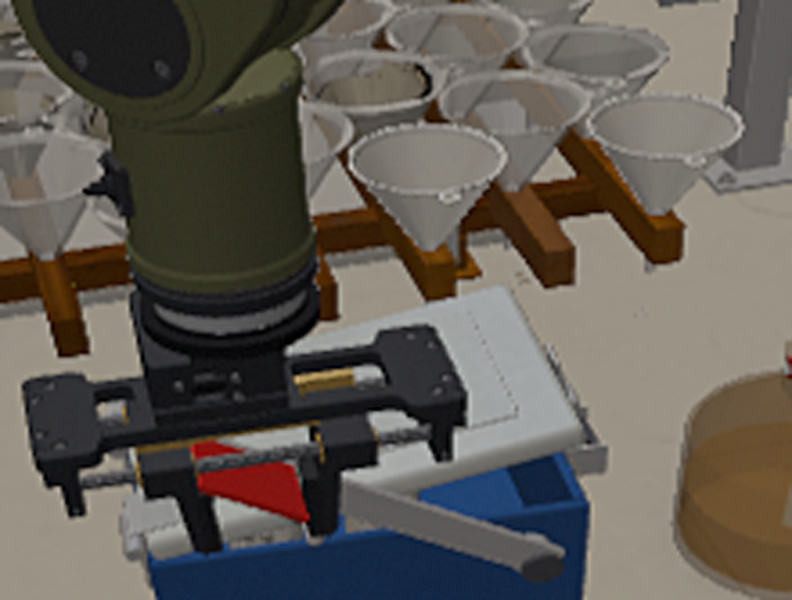

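The lid is at about 0.15 rad (near free corner at (585,440)), past both notches. Next I lower the stay, then release it.

```bash
python3 -m inch '[[0.9,[0,-0.2,0.4],0],[0.8,[0,-0.5,0.9],0],[0.6,[0,-0.8,1.4],0],[0.5,[0,-1.1,1.9],0],[0.45,[0,-1.4,2.4],0],[0.4,[0,-1.6,2.8],0],[0.35,[0,-1.7,3],0],[0.2,[0,-1.7,3],0],[0,[0,-1.7,3],0],[0,[0,-1.7,3],0],[0,[0,-1.7,3],0]]' 8
python3 - <<'E'
from h import *
s=r.get_state(); print(s["contact_force"],s["opening"])
im=viewer.snapshot("side"); cv2.imwrite("pics/side9.png",cv2.resize(im[60:260,200:420,::-1],None,fx=3.6,fy=3,interpolation=2))
E
```

```text
clock: 8.55
tool_pos: [0.4964, 0.3251, 0.1692]
eef_rot: [1.0, -0.023, 0.0, -0.0]
contact_force: [-0.6, 0.2, -0.2]
opening: 0.986
[-0.5766  0.226  -0.2442] 0.9858733891262069
```

View pics/side9.png

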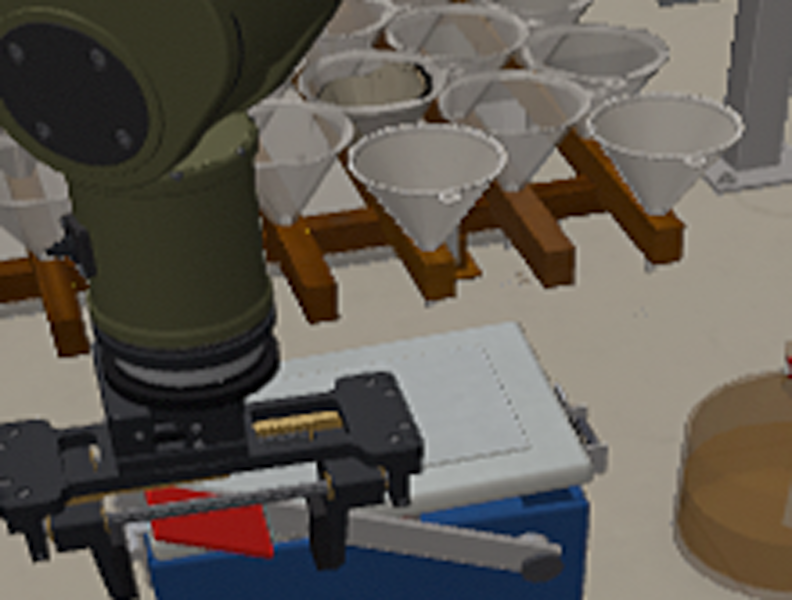

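The stay is down, fingers free of the tab, and the lid rests on its catch. I go up, then over to the press point with closed fingers.

```bash
python3 -m inch '[[0,[0,0,-3],0],[0,[0,0,-7],0],[0,[0,0,-11],0],[0.4,[0,0,-13],0],[0.8,[3,3.5,-13],0],[1,[6,7,-13],0],[1,[9,10.5,-13],0],[1,[12,14,-13],0],[1,[13.2,15.6,-11],0],[1,[13.2,15.6,-8],0],[1,[13.2,15.6,-4],0],[1,[13.2,15.6,-2],0],[1,[13.2,15.6,-2],0],[1,[13.2,15.6,-2],0]]' 20
python3 - <<'E'
from h import *
s=r.get_state(); print(s["contact_force"],s["opening"], s["tool_pos"])
im=viewer.snapshot("side"); cv2.imwrite("pics/side10.png",cv2.resize(im[60:320,200:500,::-1],None,fx=2.6,fy=2.2,interpolation=2))
E
```

```text
clock: 10.0
tool_pos: [0.6213, 0.1631, 0.1893]
eef_rot: [1.0, -0.023, 0.0, -0.0]
contact_force: [0.9, 0.1, 0.8]
opening: 0.024
[0.9395 0.1022 0.84  ] 0.024208698404053267 [0.6213 0.1631 0.1893]
```

View pics/side10.png

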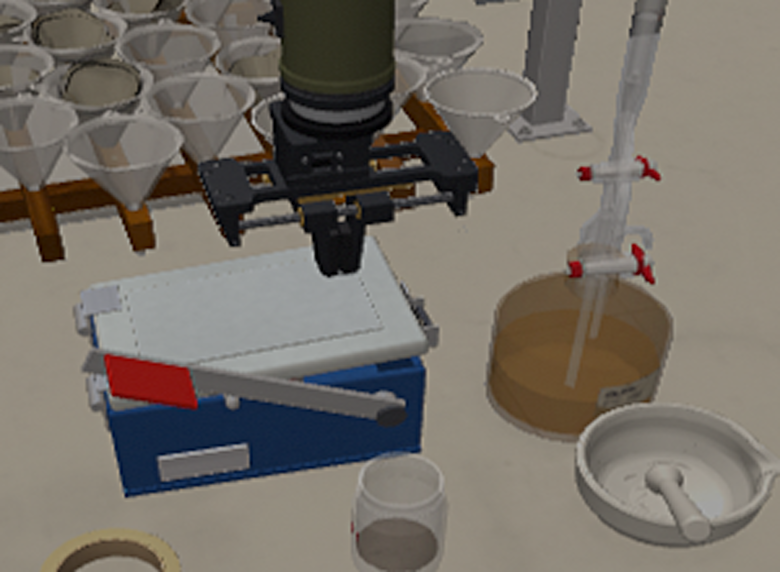

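Closed fingers hang over the lid at about (340,270); stay down on its pin. Now descend slowly.

```bash
python3 -m inch '[[1,[0,0,0.8],0],[1,[0,0,1.6],0],[1,[0,0,2.0],0],[1,[0,0,2.2],0],[1,[0,0,2.4],0],[1,[0,0,2.5],0],[1,[0,0,2.6],0],[1,[0,0,2.7],0],[1,[0,0,2.7],0]]'
```

```text
clock: 10.95
tool_pos: [0.6209, 0.1629, 0.1632]
eef_rot: [1.0, -0.023, 0.0, 0.0]
contact_force: [-3.2, -0.4, 8.5]
opening: 0.005
```

```bash
python3 -m inch '[[1,[0,0,0.1],0],[1,[0,0,0.2],0],[1,[0,0,0.2],0],[1,[0,0,0.2],0],[1,[0,0,0.2],0]]'
```

```text
clock: 11.45
tool_pos: [0.621, 0.1631, 0.1596]
eef_rot: [1.0, -0.023, 0.0, -0.0]
contact_force: [-0.1, -0.5, 0.6]
opening: 0.004
```

```bash
python3 -m inch '[[1,[0,0,0.2],0],[1,[0,0,0.4],0],[1,[0,0,0.5],0],[1,[0,0,0.6],0],[1,[0,0,0.7],0],[1,[0,0,0.8],0],[1,[0,0,0.8],0]]'
```

```text
clock: 12.15
tool_pos: [0.6208, 0.1629, 0.1516]
eef_rot: [1.0, -0.023, -0.0, 0.0]
contact_force: [0.0, 0.7, -0.7]
opening: 0.005
```

```bash
python3 -m inch '[[1,[0,0,0.1],0],[1,[0,0,0.15],0],[1,[0,0,0.2],0],[1,[0,0,0.25],0],[1,[0,0,0.3],0],[1,[0,0,0.3],0],[1,[0,0,0.3],0],[1,[0,0,0.3],0]]'
```

```text
clock: 12.95
tool_pos: [0.621, 0.1629, 0.1504]
eef_rot: [1.0, -0.023, 0.0, -0.0]
contact_force: [-3.4, -0.0, 11.0]
opening: 0.002
```

Contact at tip z = 0.136 matches the shut-lid height (0.136) under 11 N. I retreat and check.

```bash
python3 -m inch '[[1,[0,0,-1],0],[1,[0,0,-4],0],[1,[0,0,-8],0],[1,[0,0,-12],0],[1,[0,0,-16],0],[1,[0,0,-16],0],[1,[0,0,-16],0]]'
python3 - <<'E'
from h import *
s=r.get_state(); print(s["contact_force"], s["tool_pos"])
im=viewer.snapshot("side"); cv2.imwrite("pics/side11.png",cv2.resize(im[160:360,200:400,::-1],None,fx=3,fy=3,interpolation=2))
im=viewer.snapshot("top"); cv2.imwrite("pics/top11.png",im[:,:,::-1])
for a in (0,.03,.07):
    P=[[-80,-120-5,115+240*a],[-80,-125,135+240*a]]
    print(a,((proj("side",c2w(CH,P))-[200,160])*3).round())
a=cv2.imread("pics/side0.png");d=cv2.absdiff(a,im if 0 else viewer.snapshot("side")[:,:,::-1])
print("jar,tape diffs",d[265:325,330:375].mean(),d[300:352,212:274].mean())
for a in (0,.05,.13):
    th=.5585+a-.13; print("stay",a,(proj("side",c2w(CH,[[-98,-85+q*np.cos(th),85+q*np.sin(th)] for q in(0,160)]))-[200,160])*3)
E
```

```text
clock: 13.65
tool_pos: [0.6212, 0.163, 0.3098]
eef_rot: [1.0, -0.023, 0.001, -0.0]
contact_force: [-0.3, 0.8, -0.4]
opening: 0.006
[-0.3321  0.8227 -0.3804] [0.6212 0.163  0.3098]
0 [[504. 197.]
 [505. 174.]]
0.03 [[504. 189.]
 [506. 166.]]
0.07 [[505. 178.]
 [507. 155.]]
jar,tape diffs 1.864814814814815 1.875206782464847
stay 0 [[450.9746 259.3792]
 [223.3341 226.7396]]
stay 0.05 [[450.9746 259.3792]
 [228.15   217.186 ]]
stay 0.13 [[450.9746 259.3792]
 [237.2125 201.9556]]
```

View pics/side11.png

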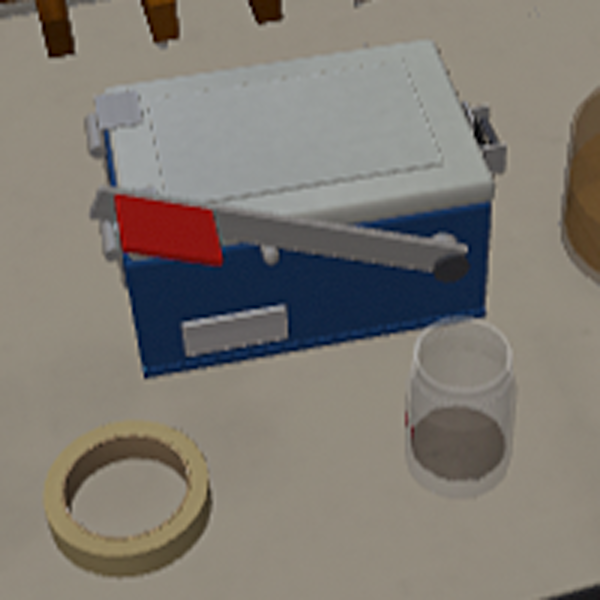

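The side view shows the lid flush on the rim, with its near corner edge at about row 205 (no gap). The stay is down on its pin at (270,255), and the jar and tape are unmoved. I'm handing in.

```bash
python3 -c "
from plant import r
print(r.finish_job(), r.get_state()['clock'])"
```

```text
the job is handed in; nothing more can be done
the job is handed in; nothing more can be done
```

The chest is shut and the job is handed in, with the last clock reading at about 13.7 s; no verdict was reported.

**What I did:**
- **Lifting:** The tool only points down, so I could not lift the tab from underneath. I gripped it lightly across its two sloping ends (12–15 N) and raised the stay to about 0.25 rad. That angle is read from the pictures.
- **Sinking:** I kept the stay up until the lid had sunk to about 0.15 rad, then lowered it and let go.
- **Pressing:** I pressed the lid with closed fingers. The catch gave way just above 8.5 N, the last reading before it. The highest tool force I read at any point was about 11 N.

**Last checks:**
- **Lid:** With 11 N on it, the fingertips stopped at z = 0.136 m, the height of the shut lid. The side picture shows no gap at the rim.
- **Stay:** It lies on its pin in the side picture.
- **Jar and tape:** Comparing the first and last side pictures shows no visible shift of either.
- **Robot:** It touched nothing, about 0.16 m above the lid.

One disagreement: two estimates of the tab's height differed by about 9 mm. I aimed between them, and the grip held.

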